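Cure the rocking corner of a jig plate

ROBOT

A 6-joint arm with a two-finger parallel gripper is mounted at the origin on a cart in front of the work surface, level with it; the furniture and walls round the work are solid. World frame = base frame: x ahead of the robot, y to its left, z up, the work surface at z = 0. Lengths are in m, angles in rad, forces in N, time in s.
With the tool pointing down it reaches from about 0.325 to 0.9 m from the base axis. Payload 6.1 kg.
Tool frame: the origin (TCP) lies between the finger pads; the fingertips stand 22 mm ahead of it and the grasp point (between the pads) lies 3 mm ahead of it; z points along the fingers, y is the line along which they close (so a half turn about z gives the same grasp; the last joint's range is limited). The gripper opens to 87 mm and grips with 3 to 60 N. Pads are 19 mm wide; open, the fingers measure 117 mm over their backs; the gripper's body (75 mm by 190 mm) begins 51 mm behind the grasp point.
Start: joints at [-1.343, 0.22, 1.526, -0, 1.395, -0.126], TCP at [0.217, -0.586, 0.245] pointing down, gripper open.
Joint ranges: [-2.98, 2.98], [-0.91, 2.08], [0.09, 2.57], [-1.24, 4.39], [0.2, 2.65], [-2.68, 2.68]. Speed limits (rad/s): [2.57, 2.57, 3.01, 3.14, 3.14, 3.14].

INTERFACE

Orientations are given as a unit quaternion [w, x, y, z].
In Python, from cell import manip, grab_frame, spot_in, regions_of gives the robot as it stands.
- The arm moves only by the shell command python3 -m jog 'ROWS'. ROWS is text: rows parted by semicolons, each of 7 numbers parted by spaces: the shift along the tool's x, y, z in m, then the turn, a rotation vector about the tool's x, y, z in rad, then the finger opening in m, from 0 to 0.087. In form: dx dy dz rx ry rz claw; .... A call has 1 to 5 rows; each row shifts and turns the commanded pose from where the row before left it, along the tool's axes as they then stand; what a row does not reach is not made up. A row lasts 1/10 s, in which the tool goes at most 50 mm and 8.59 degrees, less where a joint would pass 70% of its speed; a pose out of reach is approached as far as the arm can. A call with a gripper value outside its range is refused whole. The fingers move at their own pace and stop on an object; the grip force is fixed at half the most. Time passes only in rows, so rows that do not move let the fingers close. It gives the time, the measured TCP pose, the force, the opening and the grip force at its end, in the units of the state.
- manip.observe(): the state, without advancing time (a new reading comes with each control period).
- grab_frame(name): name is "scene" or "top" or "wrist"; returns a dict with "pixels" (400x640x3 uint8, red, green, blue), "fx", "fy", "cx", "cy" (pixels), "D" ([k1, k2, p1, p2, k3] as OpenCV has them; the pictures are not rectified), "xyz" and "rotation" of the camera in the world; the wrist camera has in their place "hand_eye" (4x4, takes a point from camera to tool coordinates, whose origin is the TCP and whose axes are the flange's). Camera axes: x right, y down, z forward; pixel columns grow to the right and rows downward; lengths in m; the calibration is good to about 2 mm. A picture is of the moment at which its call begins: read the wrist's pose just before it. There is no depth.
- manip.sign_off(): hands the job in; it is judged then, once.
Trained networks look in the newest picture that a camera, given by its name, has taken for a name from the list of things; names that differ only in an ending like _2 or _b are one class to them, and where a whole thing is asked for, a point or a joint stands for the part that bears it (a point fixed in the world has none). Each returns a list of dicts, best first, with "p" (0 to 1); they miss things now and then, are a little off and sometimes report something else, mostly with a low value. They report only what shows in the picture. A call takes as long as a camera call.
- spot_in(camera, query): "rect" ([left, top, right, bottom] in pixels, round what is visible of it).
- regions_of(camera, query): "mask" (400x640 bool, what is visible of it) and "rect" ([left, top, right, bottom] in pixels, round what is visible of it).
The state is a dict: "time_s": time; "joint_pos": joint angles; "dq": joint speeds; "effort": joint torques, N m; "position": TCP position; "orientation": TCP orientation; "contact_force": force on the tool from outside, world axes, zero at the start; "moment": the same for the moment, N m; "gripper_width": finger opening in m; "grasp_force": force on a finger pad.
Only numpy, scipy, OpenCV 4.12 (cv2) and the standard library are available. Lean on these libraries where they do the work, as an engineer would, in place of code of your own. Each camera call takes 0.05 s, during which the arm holds its last target. There are 200 camera calls.

TASK

The jig plate on the bench rocks at one of its four corners. With the fingertips press straight down on one corner ear after another until you feel the one that gives, then press the raised shim tab in front of that corner down flat and come away. Leave the other three tabs up, keep the plate standing on its feet, lift nothing, and leave the sprocket on the plate and the cup and screwdriver beside it where they are.

Things in the scene. Friction and masses are not known exactly. Their poses are not given: they have to be found in the camera images.
- plate: H-shaped aluminium jig plate, 10 mm thick, 1 kg, loose on four feet over a steel base. Origin: centre of its underside, 32 mm above the bench; x to its far edge, y left, z up. Middle slab 160 mm in x, 124 mm in y, with two 8 mm high bars. Its corners are four ears, 28 mm in x, out to y = +-122 mm, each on one foot. Three are firm; one, not visibly different, rocks. It must stay on its feet.
- corner_near_left (a point): Top of the plate's near left ear, over its foot, 42 mm above the bench: press straight down here. Axes as the plate's. A firm ear does not give. The one that rocks (which one varies) gives 5 mm under about 2 to 5 N, then is solid, and springs back when released.
- corner_near_right (a point): Top of the plate's near right ear, over its foot, 42 mm above the bench: press straight down here. Axes as the plate's. A firm ear does not give. The one that rocks (which one varies) gives 5 mm under about 2 to 5 N, then is solid, and springs back when released.
- corner_far_left (a point): Top of the plate's far left ear, over its foot, 42 mm above the bench: press straight down here. Axes as the plate's. A firm ear does not give. The one that rocks (which one varies) gives 5 mm under about 2 to 5 N, then is solid, and springs back when released.
- corner_far_right (a point): Top of the plate's far right ear, over its foot, 42 mm above the bench: press straight down here. Axes as the plate's. A firm ear does not give. The one that rocks (which one varies) gives 5 mm under about 2 to 5 N, then is solid, and springs back when released.
- tab_near_left (a point): Press point of the shim tab 60 mm before (robot's side of) the near left ear's centre: on its top when flat, 32 mm above the bench, fixed to the base, axes parallel to the plate's. Aluminium strip 30 mm wide, hinged 30 mm behind this point about y; starts tilted up 0.38 rad, 11 mm higher here. About 10 N swings it flat to a solid stop; it stays and its heel fills the gap under the ear.
- tab_near_right (a point): Press point of the shim tab 60 mm before (robot's side of) the near right ear's centre: on its top when flat, 32 mm above the bench, fixed to the base, axes parallel to the plate's. Aluminium strip 30 mm wide, hinged 30 mm behind this point about y; starts tilted up 0.38 rad, 11 mm higher here. About 10 N swings it flat to a solid stop; it stays and its heel fills the gap under the ear.
- tab_far_left (a point): Press point of the shim tab 60 mm before (robot's side of) the far left ear's centre: on its top when flat, 32 mm above the bench, fixed to the base, axes parallel to the plate's. Aluminium strip 30 mm wide, hinged 30 mm behind this point about y; starts tilted up 0.38 rad, 11 mm higher here. About 10 N swings it flat to a solid stop; it stays and its heel fills the gap under the ear.
- tab_far_right (a point): Press point of the shim tab 60 mm before (robot's side of) the far right ear's centre: on its top when flat, 32 mm above the bench, fixed to the base, axes parallel to the plate's. Aluminium strip 30 mm wide, hinged 30 mm behind this point about y; starts tilted up 0.38 rad, 11 mm higher here. About 10 N swings it flat to a solid stop; it stays and its heel fills the gap under the ear.
- rock (a joint): How far (m) the one soft foot under the plate is pressed down: 0 level, 0.005 fully down. Does not tell at which corner it is.
- loose_shim (a joint): Angle (rad) of the shim tab at the corner that rocks (which of the four tabs that is varies): 0 tilted up as at the start, 0.38 flat.
- firm_shim_1 (a joint): Angle (rad) of the shim tab at one of the three firm corners (which one varies): 0 tilted up as at the start, 0.38 flat. Must stay up.
- firm_shim_2 (a joint): Angle (rad) of the shim tab at one of the three firm corners (which one varies): 0 tilted up as at the start, 0.38 flat. Must stay up.
- firm_shim_3 (a joint): Angle (rad) of the shim tab at one of the three firm corners (which one varies): 0 tilted up as at the start, 0.38 flat. Must stay up.
- sprocket: Toothed steel sprocket with spacer, 67 mm across, 9 mm high, lying loose on the middle of the plate. Origin: centre of its underside. A bystander, to be left alone.
- bb_cup: Black bottom bracket cup, 47 mm across, 24 mm high, loose on the bench close by the right side of the base. Origin: centre of its underside. A bystander.
- screwdriver: Stubby blue-handled screwdriver 145 mm long, 28 mm high, loose on the bench close by the left side of the base. Origin: centre of its underside. A bystander.

How it is judged:
By the outcome, as a careful person would: the job done as asked, in the order asked, and still so for the second after the job is handed in, with the robot touching nothing.
It also fails if it takes over 51 s, if anything falls off the work surface, if the arm or the gripper's body presses on something with over 40 N, if the wrist force passes 120 N, or if a joint passes its speed limit or range.

## Working session

There is one attempt and no reset: what is moved stays moved. The work goes in short steps, Python scripts to look and compute and a shell command to move; the robot and the scene stay as the last step left them, time stands still between calls to the robot, and variables do not carry over. Pictures are saved under pics/ and viewed, at most 10 in all, crops included, and the job is handed in when it is done.

```bash
mkdir -p pics; ls; python3 - <<'E'
from cell import manip, grab_frame, spot_in, regions_of
import cv2,numpy as np
o=manip.observe(); print({k:np.round(v,3).tolist() for k,v in o.items()})
for c in ["top","scene"]:
    f=grab_frame(c); cv2.imwrite(f"pics/{c}0.png",cv2.cvtColor(f["pixels"],cv2.COLOR_RGB2BGR))
    print(c,f["fx"],f["xyz"],np.round(f["rotation"],3).tolist(),f["D"])
    for q in ["plate","corner_near_left","tab_near_left","sprocket","bb_cup","screwdriver"]:
        print(q,[(np.round(d["rect"]).tolist(),round(d["p"],2)) for d in spot_in(c,q)][:5])
E
```

```text
pics
{'time_s': 0.0, 'joint_pos': [-1.343, 0.221, 1.528, -0.0, 1.395, -0.126], 'dq': [0.002, 0.001, -0.0, -0.002, 0.0, 0.001], 'effort': [0.002, -49.461, -38.737, 0.07, 0.057, -0.0], 'position': [0.216, -0.586, 0.243], 'orientation': [-0.001, 0.984, 0.176, -0.0], 'contact_force': [-0.081, -0.334, 0.259], 'moment': [-0.025, 0.061, 0.014], 'grasp_force': 0.0, 'gripper_width': 0.087}
top 451.680694998602 [0.44927905 0.03556516 0.92969646] [0.054, -0.701, 0.709, -0.049] [-0.11333223  0.          0.          0.          0.        ]
plate [([242.0, 146.0, 376.0, 235.0], 0.7), ([240.0, 143.0, 381.0, 271.0], 0.61)]
corner_near_left [([244.0, 148.0, 375.0, 234.0], 0.94)]
tab_near_left [([246.0, 145.0, 380.0, 267.0], 0.71)]
sprocket [([295.0, 175.0, 321.0, 203.0], 0.56)]
bb_cup [([384.0, 198.0, 404.0, 216.0], 0.55), ([244.0, 150.0, 373.0, 235.0], 0.47), ([247.0, 172.0, 273.0, 204.0], 0.18)]
screwdriver []
scene 380.863676425583 [0.02014721 0.57856031 0.44277432] [0.21, -0.325, 0.777, -0.497] [0.01987242 0.         0.         0.         0.        ]
plate [([235.0, 192.0, 353.0, 257.0], 0.97), ([227.0, 219.0, 380.0, 283.0], 0.72)]
corner_near_left [([235.0, 193.0, 352.0, 256.0], 0.8)]
tab_near_left [([230.0, 210.0, 381.0, 281.0], 0.79), ([283.0, 211.0, 309.0, 225.0], 0.19)]
sprocket [([284.0, 209.0, 312.0, 224.0], 0.76), ([236.0, 191.0, 355.0, 254.0], 0.73), ([349.0, 201.0, 365.0, 212.0], 0.67), ([243.0, 230.0, 277.0, 237.0], 0.31)]
bb_cup [([351.0, 204.0, 365.0, 212.0], 0.63)]
screwdriver [([206.0, 242.0, 248.0, 276.0], 0.89)]
```

View pics/top0.png

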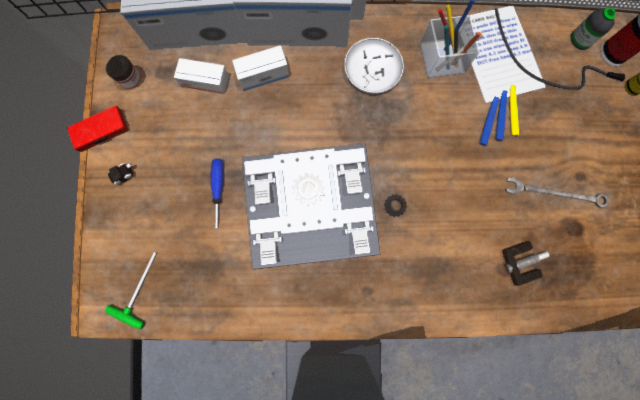

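View pics/scene0.png

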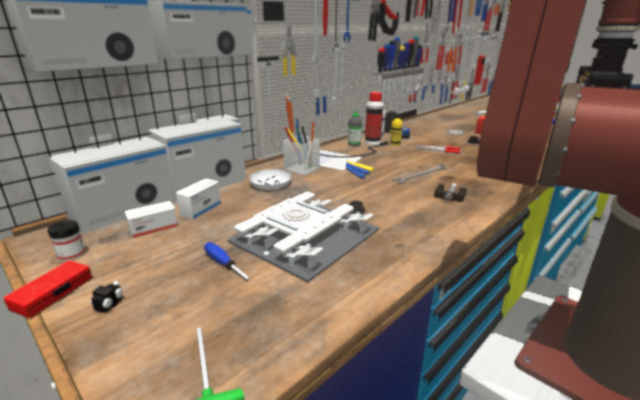

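```bash
cat > h.py <<'E'
from cell import manip, grab_frame, spot_in, regions_of
import cv2,numpy as np
from scipy.spatial.transform import Rotation as R
def rm(v):
    v=np.asarray(v,float)
    return R.from_quat(v[[1,2,3,0]]).as_matrix() if v.size==4 else v
def K(f): return np.array([[f["fx"],0,f["cx"]],[0,f["fy"],f["cy"]],[0,0,1]])
def campose(f,o=None):
    if "hand_eye" in f:
        T=np.eye(4);T[:3,:3]=rm(o["orientation"]);T[:3,3]=o["position"];T=T@np.asarray(f["hand_eye"]);return T[:3,:3],T[:3,3]
    return rm(f["rotation"]),np.asarray(f["xyz"])
def proj(P,f,o=None):
    r,t=campose(f,o); rv=cv2.Rodrigues(r.T)[0]
    return cv2.projectPoints(np.asarray(P,float).reshape(-1,3),rv,-r.T@t,K(f),np.asarray(f["D"]))[0].reshape(-1,2)
def plate_w(p,pts):  # p=x,y,yaw ; pts plate frame
    pts=np.asarray(pts,float); c,s=np.cos(p[2]),np.sin(p[2])
    return pts@np.array([[c,s,0],[-s,c,0],[0,0,1]])+[p[0],p[1],.032]
H=np.array([(80,62),(80,122),(52,122),(52,62),(-52,62),(-52,122),(-80,122),(-80,-122),(-52,-122),(-52,-62),(52,-62),(52,-122),(80,-122)])*.001
H=np.c_[H,np.full(len(H),.01)]
EARS={"nl":(-66,1),"nr":(-66,-1),"fl":(66,1),"fr":(66,-1)}
E
python3 - <<'E'
from h import *
from scipy.optimize import minimize
f=grab_frame("top")
ms=[d for d in regions_of("top","plate")]
m=ms[0]["mask"]; print([(d["rect"],d["p"],d["mask"].sum()) for d in ms])
def ras(p,S=4):
    u=proj(plate_w(p,H),f); im=np.zeros((400*S,640*S),np.uint8)
    cv2.fillPoly(im,[np.round(u*S).astype(int)],1); return cv2.resize(im.astype(np.float32),(640,400),interpolation=cv2.INTER_AREA)
g=cv2.GaussianBlur(cv2.cvtColor(f["pixels"],cv2.COLOR_RGB2GRAY),(0,0),.5)
cost=lambda p:np.abs(ras(p)-m).sum()
ys,xs=np.nonzero(m)
# start: centroid by ray
r,t=campose(f)
u=cv2.undistortPoints(np.array([[[xs.mean(),ys.mean()]]],float),K(f),np.asarray(f["D"]))[0,0]
d=r@[u[0],u[1],1]; P=t+d*(.042-t[2])/d[2]; print(P)
best=min((minimize(cost,[P[0],P[1],y],method="Nelder-Mead",options=dict(initial_simplex=[[P[0],P[1],y],[P[0]+.01,P[1],y],[P[0],P[1]+.01,y],[P[0],P[1],y+.05]])) for y in(-.1,0,.1)),key=lambda s:s.fun)
p=best.x; print(p,best.fun,m.sum())
im=cv2.cvtColor(f["pixels"],cv2.COLOR_RGB2BGR)[135:280,220:420]; im=cv2.resize(im,None,fx=4,fy=4,interpolation=cv2.INTER_CUBIC)
q=((proj(plate_w(p,H),f)-[220,135]+.5)*4).astype(int)
cv2.polylines(im,[q],True,(0,0,255),1)
tp=[(sx*.066-.06,sy*.107,0.) for sx in(-1,1) for sy in(-1,1)]
for a in proj(plate_w(p,tp),f): cv2.circle(im,tuple(((a-[220,135]+.5)*4).astype(int)),4,(0,255,0),1)
cv2.imwrite("pics/fit.png",im)
E
```

```text
[([239.8, 147.7, 375.7, 235.5], 0.65, np.int64(6082))]
[0.59364758 0.06333402 0.042     ]
[0.59600936 0.06235563 0.11317859] 1450.875 6082
```

View pics/fit.png

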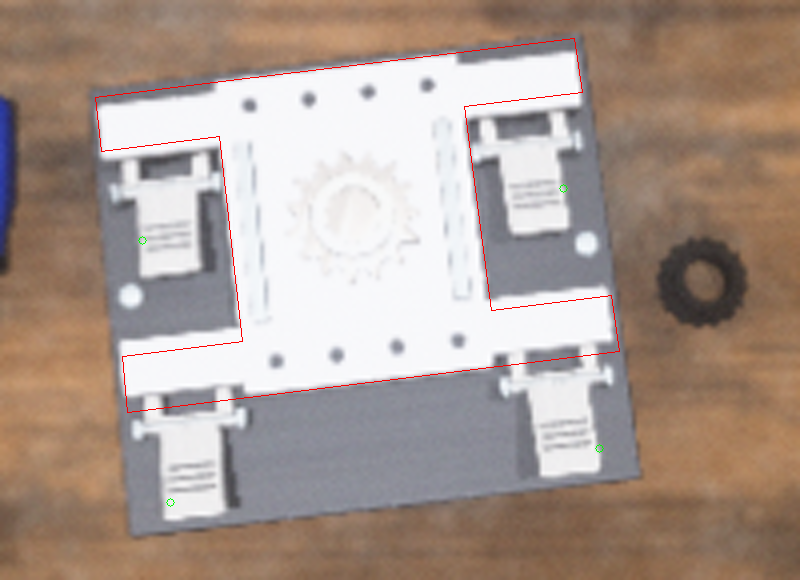

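```bash
cat >> h.py <<'E'
def togo(x,y,tipz,yaw,o=None):
    o=o or manip.observe(); r=rm(o["orientation"]); d=r.T@(np.array([x,y,tipz+.022])-o["position"])
    psi=np.arctan2(r[1,0],r[0,0]); return np.round(d,4),round(psi-yaw,3)
E
python3 - <<'E'
from h import *
from scipy.optimize import least_squares
f=grab_frame("top")
px=np.array([(97,106),(578,52),(120,345),(610,290),(216,82),(457,55),(219,137),(466,105)])/4-.5+[220,135]
def model(p):
    a=p[3]
    P=[(a+.014,.122),(a+.014,-.122),(-a+.014,.122),(-a+.014,-.122),(.08,.062),(.08,-.062),(a-.014,.062),(a-.014,-.062)]
    return np.c_[np.array(P),np.full(8,.01)]
s=least_squares(lambda p:(proj(plate_w(p,model(p)),f)-px).ravel(),[.59,.06,.11,.062],x_scale=[.01,.01,.05,.01])
p=s.x; print(p,np.round(s.fun.reshape(-1,2),1).tolist())
# tab marks -> plate frame at z=.043
r,t=campose(f); c,sn=np.cos(p[2]),np.sin(p[2])
for q in [(168,238),(538,192),(190,478),(565,435)]:
    u=cv2.undistortPoints((np.array(q,float)/4-.5+[220,135]).reshape(1,1,2),K(f),np.asarray(f["D"]))[0,0]
    d=r@[u[0],u[1],1];P=t+d*(.043-t[2])/d[2]-[p[0],p[1],0]; print(c*P[0]+sn*P[1],-sn*P[0]+c*P[1])
print(togo(p[0],p[1],.15,p[2]))
E
```

```text
[0.59646094 0.06247237 0.10404513 0.0626403 ] [[0.1, -1.3], [-0.3, -1.5], [-0.0, 0.4], [-0.1, 0.0], [-0.4, -0.3], [0.3, -0.5], [0.4, 1.0], [-0.1, 2.0]]
0.0025059806451833127 0.09292455298795704
0.004291154999572808 -0.09289581529415636
-0.11700848440729267 0.09375172566241076
-0.1171065293179226 -0.09094703118651508
(array([ 0.5812, -0.477 ,  0.0725]), np.float64(0.25))
```

```bash
python3 -m jog '0 0 0 0 0 0.125 0; 0 0 0 0 0 0.125 0; 0.028 -0.038 0 0 0 0 0; 0.028 -0.038 0 0 0 0 0; 0.028 -0.038 0 0 0 0 0'
python3 -m jog '0.028 -0.038 0 0 0 0 0; 0.028 -0.038 0 0 0 0 0; 0.028 -0.038 0 0 0 0 0; 0.028 -0.038 0 0 0 0 0; 0.028 -0.038 0 0 0 0 0'
python3 -m jog '0.028 -0.038 0 0 0 0 0; 0.028 -0.038 0 0 0 0 0; 0.028 -0.038 0 0 0 0 0; 0.028 -0.038 0 0 0 0 0; 0 0 0 0 0 0 0'
python3 - <<'E'
from h import *
print(togo(.5965,.0625,.2,.104))
o=manip.observe(); f=grab_frame("wrist"); print(f["hand_eye"])
im=cv2.cvtColor(f["pixels"],cv2.COLOR_RGB2BGR)
p=[.5965,.0625,.104]; H[:,0]-=np.sign(H[:,0])*0
cv2.polylines(im,[proj(plate_w(p,H),f,o).astype(int)],True,(0,0,255),1)
for sx in(-1,1):
  for sy in(-1,1):
    for P in [(sx*.06,sy*.092,.01),(sx*.06-.06,sy*.092,.011)]:
      cv2.circle(im,tuple(proj(plate_w(p,[P]),f,o)[0].astype(int)),3,(0,255,0),1)
cv2.imwrite("pics/w1.png",im)
E
```

```text
time_s: 1.35
position: [0.2886, -0.4629, 0.2443]
orientation: [-0.0, 0.999, 0.051, 0.0]
contact_force: [0.5, -1.0, 0.2]
gripper_width: 0.0547
grasp_force: 0.0
time_s: 1.85
position: [0.4085, -0.259, 0.2449]
orientation: [0.0, 0.999, 0.052, 0.0]
contact_force: [0.2, 0.7, 0.3]
gripper_width: 0.0153
grasp_force: 0.0
time_s: 2.35
position: [0.5054, -0.0932, 0.2448]
orientation: [-0.001, 0.998, 0.055, 0.001]
contact_force: [-0.8, 0.9, 0.1]
gripper_width: 0.0004
grasp_force: 0.0
(array([ 0.1076, -0.1447,  0.0232]), np.float64(0.006))
[[ 9.37156877e-04 -9.66239636e-01 -2.57643333e-01  7.02026706e-02]
 [ 9.99999525e-01  8.36881127e-04  4.98862962e-04  4.34412416e-04]
 [-2.66404325e-04 -2.57643678e-01  9.66239962e-01 -1.39978821e-01]
 [ 0.00000000e+00  0.00000000e+00  0.00000000e+00  1.00000000e+00]]
```

View pics/w1.png

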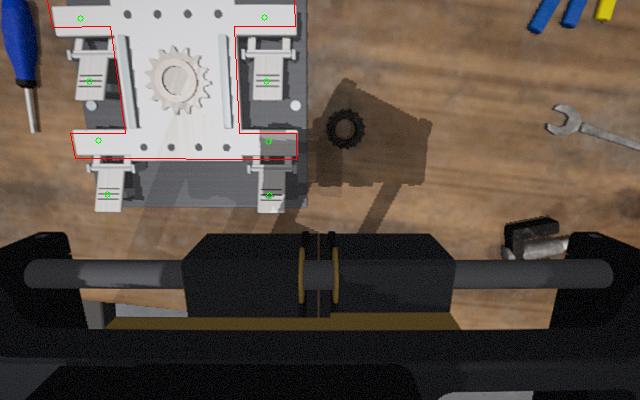

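```bash
python3 -m jog '0.012 -0.013 0.042 0 0 0 0; 0.012 -0.013 0.042 0 0 0 0; 0.012 -0.013 0.042 0 0 0 0; 0.012 -0.013 0.042 0 0 0 0; 0 0 0 0 0 0 0'
python3 -m jog '0 0 0 0 0 0 0'
python3 - <<'E'
from h import *
for k,(x,y) in EARS.items(): P=plate_w([.5965,.0625,.104],[(np.sign(x)*.06,y*.092,.01)])[0]; print(k,togo(*P,.104))
E
```

```text
time_s: 2.9
position: [0.5408, -0.0403, 0.0695]
orientation: [-0.002, 0.999, 0.052, -0.006]
contact_force: [-0.8, -0.7, -0.0]
gripper_width: 0.0005
grasp_force: 0.0
time_s: 3.0
position: [0.5449, -0.0422, 0.076]
orientation: [-0.0, 0.999, 0.052, -0.001]
contact_force: [-0.3, 0.0, 0.8]
gripper_width: 0.0005
grasp_force: 0.0
nl (array([ 0.0021, -0.1908,  0.012 ]), np.float64(-0.001))
nr (array([ 0.0023, -0.0068,  0.012 ]), np.float64(-0.001))
fl (array([ 0.1221, -0.1908,  0.0117]), np.float64(-0.001))
fr (array([ 0.1223, -0.0068,  0.0116]), np.float64(-0.001))
```

```bash
python3 -m jog '0.002 -0.007 0.005 0 0 0 0; 0 0 0.003 0 0 0 0; 0 0 0.002 0 0 0 0; 0 0 0.001 0 0 0 0; 0 0 0 0 0 0 0'
python3 -m jog '0 0 0.001 0 0 0 0; 0 0 0 0 0 0 0'
python3 -m jog '0 0 0.001 0 0 0 0; 0 0 0 0 0 0 0'
python3 -m jog '0 0 0.001 0 0 0 0; 0 0 0 0 0 0 0'
```

```text
time_s: 3.5
position: [0.5472, -0.0343, 0.066]
orientation: [0.0, 0.999, 0.052, 0.0]
contact_force: [-0.7, 0.9, 0.3]
gripper_width: 0.0007
grasp_force: 0.0
time_s: 3.7
position: [0.5471, -0.0341, 0.0645]
orientation: [0.0, 0.999, 0.052, -0.0]
contact_force: [-0.4, -0.5, 0.2]
gripper_width: 0.0004
grasp_force: 0.0
time_s: 3.9
position: [0.5472, -0.0341, 0.0644]
orientation: [0.0, 0.999, 0.052, -0.0]
contact_force: [-2.9, 1.3, 8.1]
gripper_width: 0.0
grasp_force: 3.6
time_s: 4.1
position: [0.5472, -0.0341, 0.0643]
orientation: [0.0, 0.999, 0.052, -0.0]
contact_force: [-7.2, 1.2, 15.6]
gripper_width: 0.0004
grasp_force: 7.4
```

```bash
python3 -m jog '0 0 -0.022 0 0 0 0; 0.04 0 0 0 0 0 0; 0.04 0 0 0 0 0 0; 0.04 0 0 0 0 0 0; 0 0 0 0 0 0 0'
python3 -m jog '0 0 0.01 0 0 0 0; 0 0 0.005 0 0 0 0;0 0 0.002 0 0 0 0; 0 0 0 0 0 0 0'
python3 -m jog '0 0 0.002 0 0 0 0; 0 0 0 0 0 0 0'
python3 -m jog '0 0 0.0015 0 0 0 0; 0 0 0 0 0 0 0'
python3 -m jog '0 0 0.0015 0 0 0 0; 0 0 0 0 0 0 0'
```

```text
time_s: 4.6
position: [0.6702, -0.0213, 0.0839]
orientation: [0.0, 0.999, 0.052, 0.001]
contact_force: [-0.7, 0.1, 0.5]
gripper_width: 0.0005
grasp_force: 0.0
time_s: 5.0
position: [0.6652, -0.0217, 0.0669]
orientation: [-0.0, 0.999, 0.052, -0.001]
contact_force: [-0.5, -0.4, -1.1]
gripper_width: -0.0001
grasp_force: 0.0
time_s: 5.2
position: [0.6663, -0.0217, 0.0659]
orientation: [0.0, 0.999, 0.052, 0.0]
contact_force: [-0.4, 0.9, 0.1]
gripper_width: 0.0003
grasp_force: 0.0
time_s: 5.4
position: [0.6667, -0.0217, 0.0644]
orientation: [0.0, 0.999, 0.052, 0.0]
contact_force: [0.2, -0.2, 0.8]
gripper_width: 0.0002
grasp_force: 0.6
time_s: 5.6
position: [0.6668, -0.0217, 0.0644]
orientation: [0.0, 0.999, 0.052, 0.0]
contact_force: [-5.1, 0.6, 10.1]
gripper_width: 0.0005
grasp_force: 4.9
```

```bash
python3 -m jog '0 0 -0.026 0 0 0 0; 0 -0.046 0 0 0 0 0; 0 -0.046 0 0 0 0 0; 0 -0.046 0 0 0 0 0; 0 -0.046 0 0 0 0 0'
python3 -m jog '0 0 0 0 0 0 0; 0 0 0.014 0 0 0 0; 0 0 0.005 0 0 0 0;0 0 0.002 0 0 0 0; 0 0 0 0 0 0 0'
python3 -m jog '0 0 0.002 0 0 0 0; 0 0 0 0 0 0 0'
python3 -m jog '0 0 0.0015 0 0 0 0; 0 0 0 0 0 0 0'
python3 -m jog '0 0 0.0015 0 0 0 0; 0 0 0 0 0 0 0'
```

```text
time_s: 6.1
position: [0.6471, 0.1629, 0.0887]
orientation: [-0.0, 0.999, 0.052, 0.0]
contact_force: [-0.2, -0.5, -0.6]
gripper_width: 0.0005
grasp_force: 0.0
time_s: 6.6
position: [0.647, 0.1599, 0.0664]
orientation: [0.0, 0.999, 0.051, -0.001]
contact_force: [-0.6, 0.3, 0.4]
gripper_width: 0.0007
grasp_force: 0.0
time_s: 6.8
position: [0.6476, 0.1607, 0.0655]
orientation: [-0.0, 0.999, 0.051, 0.0]
contact_force: [-0.6, 0.2, -0.9]
gripper_width: 0.0004
grasp_force: 0.0
time_s: 7.0
position: [0.6478, 0.1611, 0.0644]
orientation: [0.0, 0.999, 0.052, 0.0]
contact_force: [0.5, 0.2, 1.5]
gripper_width: 0.0006
grasp_force: 0.8
time_s: 7.2
position: [0.6479, 0.1613, 0.0631]
orientation: [0.0, 0.999, 0.052, 0.001]
contact_force: [0.2, -0.4, 3.0]
gripper_width: 0.0001
grasp_force: 1.6
```

```bash
python3 -m jog '0 0 0.0015 0 0 0 0; 0 0 0 0 0 0 0'
python3 -m jog '0 0 0.0015 0 0 0 0; 0 0 0 0 0 0 0'
python3 -m jog '0 0 0.001 0 0 0 0; 0 0 0 0 0 0 0'
```

```text
time_s: 7.4
position: [0.648, 0.1614, 0.0615]
orientation: [0.0, 0.999, 0.052, 0.001]
contact_force: [1.0, -1.9, 3.7]
gripper_width: 0.0003
grasp_force: 2.0
time_s: 7.6
position: [0.648, 0.1615, 0.0599]
orientation: [-0.0, 0.999, 0.052, 0.001]
contact_force: [2.4, -1.1, 4.3]
gripper_width: 0.0002
grasp_force: 2.4
time_s: 7.8
position: [0.6481, 0.1615, 0.0598]
orientation: [-0.0, 0.999, 0.052, 0.001]
contact_force: [0.4, -0.5, 9.1]
gripper_width: 0.0007
grasp_force: 4.3
```

```bash
python3 -m jog '0 0 -0.01 0 0 0 0; 0 0 -0.02 0 0 0 0; -0.03 0 0 0 0 0 0; -0.03 0 0 0 0 0 0; 0 0 0 0 0 0 0'
python3 -m jog '0 0 0.01 0 0 0 0; 0 0 0.005 0 0 0 0; 0 0 0.002 0 0 0 0; 0 0 0 0 0 0 0'
python3 - <<'E'
from h import *
P=plate_w([.5965,.0625,.104],[(0,.092,0)])[0]; print(togo(*P,.104))
E
```

```text
time_s: 8.3
position: [0.5823, 0.1551, 0.0863]
orientation: [0.0, 0.999, 0.052, -0.004]
contact_force: [-0.0, -0.0, -1.2]
gripper_width: 0.0005
grasp_force: 0.0
time_s: 8.7
position: [0.5878, 0.1551, 0.0706]
orientation: [0.0, 0.999, 0.052, -0.001]
contact_force: [1.6, 0.2, 0.1]
gripper_width: 0.0005
grasp_force: 0.0
(array([-0.001 ,  0.001 ,  0.0166]), np.float64(-0.0))
```

```bash
python3 -m jog '0 0 0.002 0 0 0 0; 0 0 0.002 0 0 0 0; 0 0 0.002 0 0 0 0; 0 0 0 0 0 0 0'
python3 -m jog '0 0 0.002 0 0 0 0; 0 0 0.002 0 0 0 0; 0 0 0.002 0 0 0 0; 0 0 0 0 0 0 0'
python3 -m jog '0 0 0.002 0 0 0 0; 0 0 0.002 0 0 0 0; 0 0 0 0 0 0 0'
python3 -m jog '0 0 0.0015 0 0 0 0; 0 0 0 0 0 0 0'
```

```text
time_s: 9.1
position: [0.5887, 0.1553, 0.0669]
orientation: [-0.0, 0.999, 0.052, 0.001]
contact_force: [-1.8, -1.1, 6.0]
gripper_width: 0.0007
grasp_force: 2.3
time_s: 9.5
position: [0.5882, 0.1553, 0.0608]
orientation: [-0.0, 0.999, 0.052, 0.0]
contact_force: [-1.8, -0.4, 6.4]
gripper_width: 0.0006
grasp_force: 3.1
time_s: 9.8
position: [0.5878, 0.1552, 0.0565]
orientation: [0.0, 0.999, 0.052, -0.0]
contact_force: [-2.8, -0.0, 6.3]
gripper_width: 0.0004
grasp_force: 3.2
time_s: 10.0
position: [0.5877, 0.1552, 0.055]
orientation: [0.0, 0.999, 0.052, -0.0]
contact_force: [-4.3, -0.1, 6.9]
gripper_width: 0.0005
grasp_force: 3.5
```

```bash
python3 -m jog '0 0 0.001 0 0 0 0; 0 0 0 0 0 0 0'
python3 -m jog '0 0 0.001 0 0 0 0; 0 0 0 0 0 0 0'
python3 -m jog '0 0 0.001 0 0 0 0; 0 0 0 0 0 0 0'
```

```text
time_s: 10.2
position: [0.5876, 0.1552, 0.0541]
orientation: [0.0, 0.999, 0.052, -0.0]
contact_force: [-5.6, -1.5, 7.7]
gripper_width: 0.0005
grasp_force: 3.9
time_s: 10.4
position: [0.5876, 0.1552, 0.0538]
orientation: [0.0, 0.999, 0.052, -0.0]
contact_force: [-7.1, -0.8, 12.8]
gripper_width: 0.0005
grasp_force: 6.5
time_s: 10.6
position: [0.5877, 0.1552, 0.0537]
orientation: [0.0, 0.999, 0.052, -0.0]
contact_force: [-11.0, -2.2, 19.4]
gripper_width: 0.0009
grasp_force: 9.4
```

```bash
python3 -m jog '0 0 0.001 0 0 0 0; 0 0 0 0 0 0 0; 0 0 -0.005 0 0 0 0; 0 0 -0.03 0 0 0 0; 0 0 -0.04 0 0 0 0'
python3 -m jog '-0.02 0 -0.04 0 0 0 0; -0.045 0 -0.01 0 0 0 0; -0.045 0 0 0 0 0 0; -0.045 0 0 0 0 0 0; -0.03 0 0 0 0 0 0'
python3 -m jog '0 0 0 0 0 0 0; 0 0 0 0 0 0 0'
python3 - <<'E'
from h import *
f=grab_frame("wrist"); a=cv2.cvtColor(f["pixels"],cv2.COLOR_RGB2BGR)[:260]
f=grab_frame("scene"); b=cv2.resize(cv2.cvtColor(f["pixels"],cv2.COLOR_RGB2BGR)[180:290,200:400],(600,330),interpolation=cv2.INTER_CUBIC)
cv2.imwrite("pics/e.png",np.vstack([a,cv2.copyMakeBorder(b,0,0,0,40,0)]))
E
```

```text
time_s: 11.1
position: [0.5858, 0.1549, 0.1233]
orientation: [0.0, 0.999, 0.052, -0.003]
contact_force: [1.1, 0.2, 0.3]
gripper_width: 0.0001
grasp_force: 0.0
time_s: 11.6
position: [0.4012, 0.1358, 0.1747]
orientation: [-0.0, 0.999, 0.052, -0.0]
contact_force: [-0.2, 0.2, -0.2]
gripper_width: 0.0005
grasp_force: 0.0
time_s: 11.8
position: [0.4043, 0.1361, 0.1757]
orientation: [-0.0, 0.999, 0.052, 0.001]
contact_force: [-0.2, 0.7, 0.2]
gripper_width: 0.0004
grasp_force: 0.0
```

View pics/e.png

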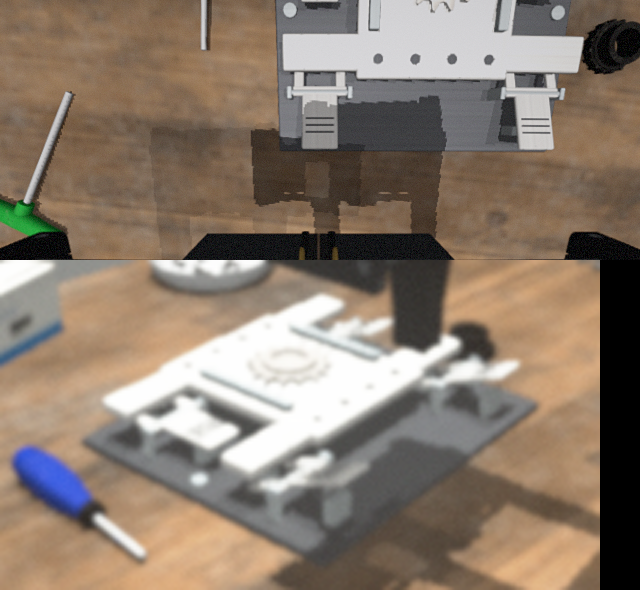

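The scene crop shows the far-left tab flat at about (190,420). The near-right tab at (490,370) and the other two are still up, the plate is level on its feet, and the sprocket, cup and screwdriver have not moved.

```bash
python3 -c "
from cell import manip
print(manip.sign_off())"
```

```text
the job is handed in; nothing more can be done
None
```

The far-left corner was the one that rocks (it gave about 4.7 mm under 3–4 N; near-right and far-right were firm, near-left was not pressed). I pressed its shim tab down to the solid stop, left the other three tabs up, and handed the job in about 12 s into the run.

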